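Nest the workshop pots in the caddy and put the lid on

TASK

Clear up after the collage workshop: nest the three loose steel pots, one after another, into the pot standing in the wooden desk caddy so that they make one straight stack, each fully home, and close the top pot with the steel lid, rim down in its mouth. Lower everything into place rather than dropping it, and leave the ink bottle, the glue stick and the stamp standing where they are.

Things in the scene. Friction and masses are not known exactly. Their poses are not given: they have to be found in the camera images.
- caddy: low plywood desk caddy, fixed, 244 (its x) by 74 mm (its y), walls 40 mm high. Three compartments along x: at the -x end upright paint brushes (tops up to 175 mm above the table, 60 to 110 mm to -x of the caddy's centre, within 28 mm of its centre line); in the middle the square pot compartment, 64 mm inside; at the +x end odds and ends below 40 mm. Origin: centre of the underside
- caddy_pocket (a point): centre of the floor of the caddy's pot compartment, 6 mm above the table; axes as the caddy's
- base_pot: plain steel pot, mouth up, 62 mm high, about 0.11 kg; top 26 mm: straight collar, 62 mm outside, 57 mm inside diameter; below, a shoulder steps in to 54 mm, tapering to 40 mm at the base. Nested, its shoulder rests on the lower pot's rim: 26 mm higher than that pot, 2 mm side play. Origin: centre of underside, z up. Stands in the caddy pocket, 6 mm up, loose by 5 mm: bottom of the stack
- pot1: plain steel pot, mouth up, 62 mm high, about 0.11 kg; top 26 mm: straight collar, 62 mm outside, 57 mm inside diameter; below, a shoulder steps in to 54 mm, tapering to 40 mm at the base. Nested, its shoulder rests on the lower pot's rim: 26 mm higher than that pot, 2 mm side play. Origin: centre of underside, z up. Starts upright, loose on the table among the clutter
- pot2: plain steel pot, mouth up, 62 mm high, about 0.11 kg; top 26 mm: straight collar, 62 mm outside, 57 mm inside diameter; below, a shoulder steps in to 54 mm, tapering to 40 mm at the base. Nested, its shoulder rests on the lower pot's rim: 26 mm higher than that pot, 2 mm side play. Origin: centre of underside, z up. Starts upright, loose on the table among the clutter
- pot3: plain steel pot, mouth up, 62 mm high, about 0.11 kg; top 26 mm: straight collar, 62 mm outside, 57 mm inside diameter; below, a shoulder steps in to 54 mm, tapering to 40 mm at the base. Nested, its shoulder rests on the lower pot's rim: 26 mm higher than that pot, 2 mm side play. Origin: centre of underside, z up. Starts upright, loose on the table among the clutter
- lid: steel lid, 44 mm high, about 0.09 kg: skirt 10 mm deep, 51 mm in diameter, tapering to 46 mm at its lower edge; flange 62 mm wide above it (10 to 14 mm up); round knob 22 mm in diameter, 31 to 44 mm up, on a 12 mm stem. Starts rim down on the table. On a pot the flange rests on its rim: underside 52 mm above that pot's. Origin: centre of the skirt's underside, z up
- ink_bottle: small loose amber ink bottle, 44 mm in diameter, 59 mm high, black cap; bystander. Origin: centre of the underside
- glue_stick: loose glue stick standing upright, 24 mm in diameter, 75 mm high, easily tipped; bystander. Origin: centre of the underside
- stamp: loose wooden hand stamp, block 34 mm (its x) by 62 mm (its y) by 22 mm high with a turned handle 26 mm thick up to 72 mm; bystander. Origin: centre of the underside
- case_front (a point): foot of the middle of the near (-x) face of a white metal pencil case that lies shut, fixed: the case reaches 200 mm from here along +x of this frame, 150 mm to either side along y, and is 64 mm high; small catches and a handle stand out 6 mm from the near face
Not all that is in view belongs to the job. What is shaped like the pot1 but yellow is not meant.

How it is judged:
At the end, for the whole second after the job is handed in: Base pot upright in the caddy's pot compartment; the loose pots nested on it at 26, 52 and 78 mm above it (each within 3 mm), within 9 mm of its axis, upright within 0.07 rad; lid rim down at 130 mm (within 4), within 12 mm of the axis, level within 0.08 rad; all at rest (horizontal distance between base_pot and caddy_pocket below 0.012 m and height (world z) of base_pot below 0.01 m and angle between base_pot's own z axis and vertical below 0.06 rad and horizontal distance between each of pot1, pot2, pot3 and base_pot below 0.009 m and angle between each of pot1, pot2, pot3's own z axis and vertical below 0.07 rad and (z of pot1 in the frame of base_pot between 0.023 and 0.029 m or z of pot1 in the frame of base_pot between 0.049 and 0.055 m or z of pot1 in the frame of base_pot between 0.075 and 0.081 m) and linear speed of each of pot1, pot2, pot3, lid below 0.02 m/s and (z of pot2 in the frame of base_pot between 0.023 and 0.029 m or z of pot2 in the frame of base_pot between 0.049 and 0.055 m or z of pot2 in the frame of base_pot between 0.075 and 0.081 m) and (z of pot3 in the frame of base_pot between 0.023 and 0.029 m or z of pot3 in the frame of base_pot between 0.049 and 0.055 m or z of pot3 in the frame of base_pot between 0.075 and 0.081 m) and horizontal distance between lid and base_pot below 0.012 m and angle between lid's own z axis and vertical below 0.08 rad and z of lid in the frame of base_pot between 0.126 and 0.134 m); the robot touches nothing.
It fails at once if the ink bottle is shifted by more than 20 mm or tipped (distance of ink_bottle from where it was at the start of the episode above 0.02 m or angle between ink_bottle's own z axis and vertical above 0.4 rad).
It fails at once if the glue stick is shifted by more than 20 mm or tipped (distance of glue_stick from where it was at the start of the episode above 0.02 m or angle between glue_stick's own z axis and vertical above 0.4 rad).
It fails at once if the stamp is shifted by more than 20 mm or tipped (distance of stamp from where it was at the start of the episode above 0.02 m or angle between stamp's own z axis and vertical above 0.4 rad).
It fails at once if a pot or the lid is dropped (falls free by more than about 25 mm, reaching 0.7 m/s out of the fingers) ((linear speed of pot1 above 0.7 m/s and contact force between the fingers and pot1 below 0.05 N) or (linear speed of pot2 above 0.7 m/s and contact force between the fingers and pot2 below 0.05 N) or (linear speed of pot3 above 0.7 m/s and contact force between the fingers and pot3 below 0.05 N) or (linear speed of lid above 0.7 m/s and contact force between the fingers and lid below 0.05 N) or (linear speed of base_pot above 0.7 m/s and contact force between the fingers and base_pot below 0.05 N)).
It also fails if it takes over 72 s, if anything falls off the work surface, if the arm or the gripper's body presses on something with over 40 N, if the wrist force passes 120 N, or if a joint passes its speed limit or range.

ROBOT

A 6-joint arm with a two-finger parallel gripper is mounted at the origin on the work surface. World frame = base frame: x ahead of the robot, y to its left, z up, the work surface at z = 0. Lengths are in m, angles in rad, forces in N, time in s.
With the tool pointing down it reaches from about 0.35 to 0.775 m from the base axis. Payload 5.5 kg.
Tool frame: the origin (TCP) lies between the finger pads; the fingertips stand 19 mm ahead of it and the grasp point (between the pads) is the TCP; z points along the fingers, y is the line along which they close (so a half turn about z gives the same grasp; the last joint's range is limited). The gripper opens to 85 mm and grips with 20 to 120 N. Pads are 22 mm wide; open, the fingers measure 114 mm over their backs; the gripper's body (76 mm by 85 mm) begins 54 mm behind the grasp point. The pads swing forward as they close: fully open they stand 13 mm farther back than shut.
Start: joints at [-1.271, 0.313, 0.046, 1.304, 0, 1.431], TCP at [0.245, -0.52, 0.215] pointing down, gripper open.
Joint ranges: [-2.76, 2.76], [-0.86, 1.69], [-1.03, 1.26], [-2.2, 2.34], [-1.47, 1.5], [-3.14, 3.14]. Speed limits (rad/s): [2.57, 2.57, 3.14, 3.14, 3.14, 3.14].

INTERFACE

Orientations are given as a unit quaternion [w, x, y, z].
In Python, from workcell import env gives the robot as it stands.
- The arm moves only by the shell command python3 -m pendant 'ROWS' [FORCE]. ROWS is JSON, a list of rows, each an object with "travel": the shift along the tool's x, y, z scaled (see below), a list of three; "rot": the turn, a rotation vector about the tool's x, y, z scaled (see below), a list of three; "fingers": the opening, from -1 (shut) to 1 (fully open). In form: [{"travel": [dx, dy, dz], "rot": [wx, wy, wz], "fingers": fingers}, ...]. A call has 1 to 10 rows; each row is the pose to reach, as a shift and turn from the pose commanded when the call began, along the tool's axes at that moment; what a row does not reach only later rows make up. The controller multiplies each number of a shift by 0.12 m and each number of a turn by 60 degrees. A row lasts 1/10 s, in which the tool goes at most 50 mm and 8.59 degrees, less where a joint would pass 70% of its speed; a pose out of reach is approached as far as the arm can. A call with a number of a shift or a turn outside -1 to 1 is refused whole. A call with a gripper value outside its range is refused whole. The fingers move at their own pace and stop on an object; FORCE is the grip in N (left out, the last holds). Time passes only in rows, so rows that repeat a pose let the fingers close. It gives the time, the measured TCP pose, the force, the opening and the grip force at its end, in the units of the state.
- env.get_state(): the state, without advancing time (a new reading comes with each control period).
- env.read_camera(name): name is "side" or "top" or "wrist"; returns (picture, depth): 384x512x3 uint8, blue, green, red; 384x512 float32, m along the optical axis (not along the pixel's ray), 0 where there is no reading.
- env.camera_model(name): a dict with "fovy" (degrees; the focal length in pixels is half the picture's height over the tangent of half this angle, whatever the lens; pixels are square), "cx", "cy" (the principal point, pixels), "k1" (the pictures are not rectified: a ray, as slopes to the right and down, at radius r is drawn at 1 + k1 r^2 times it, then the intrinsics apply), "rvec" (rotation vector, rad) and "tvec" (3), from world to camera coordinates, as OpenCV has them; the wrist camera has in their place "T_tool_cam" (4x4, takes a point from camera to tool coordinates, whose origin is the TCP and whose axes are the flange's). Camera axes: x right, y down, z forward; pixel columns grow to the right and rows downward; lengths in m; the calibration is good to about 2 mm. A picture is of the moment at which its call begins: read the wrist's pose just before it. camera_model takes no time and is no camera call.
- env.hand_in(): hands the job in; it is judged then, once.
Trained networks look in the newest picture that a camera, given by its name, has taken for a name from the list of things; names that differ only in an ending like _2 or _b are one class to them, and where a whole thing is asked for, a point or a joint stands for the part that bears it (a point fixed in the world has none). Each returns a list of dicts, best first, with "conf" (0 to 1); they miss things now and then, are a little off and sometimes report something else, mostly with a low value. They report only what shows in the picture. A call takes as long as a camera call. They do not tell look-alikes from the thing itself.
- env.outline_of(camera, target): "mask" (384x512 bool, what is visible of it) and "xy" ([column, row] in pixels, amid what is visible of it).
The state is a dict: "clock": time; "joint_pos": joint angles; "qvel": joint speeds; "tau": joint torques, N m; "tcp_pos": TCP position; "orientation": TCP orientation; "wrist_force": force on the tool from outside, world axes, zero at the start; "ft_torque": the same for the moment, N m; "finger_gap": finger opening in m; "grip_force": force on a finger pad.
Only numpy, scipy, OpenCV 4.12 (cv2) and the standard library are available. Lean on these libraries where they do the work, as an engineer would, in place of code of your own. Each camera call takes 0.05 s, during which the arm holds its last target. There are 200 camera calls.

## Working session

There is one attempt and no reset: what is moved stays moved. The work goes in short steps, Python scripts to look and compute and a shell command to move; the robot and the scene stay as the last step left them, time stands still between calls to the robot, and variables do not carry over. Pictures are saved under pics/ and viewed, at most 10 in all, crops included, and the job is handed in when it is done.

```bash
mkdir -p pics; ls; cat > h.py <<'E'
import numpy as np,cv2
from scipy.spatial.transform import Rotation as R
from workcell import env
def cam(n):
    m=env.camera_model(n); s=env.get_state(); im,d=env.read_camera(n)
    h,w=d.shape; f=h/2/np.tan(np.radians(m['fovy'])/2)
    if 'T_tool_cam' in m:
        T=np.eye(4);q=s['orientation'];T[:3,:3]=R.from_quat([q[1],q[2],q[3],q[0]]).as_matrix();T[:3,3]=s['tcp_pos'];T=T@np.array(m['T_tool_cam'])
    else:
        T=np.eye(4);T[:3,:3]=R.from_rotvec(np.ravel(m['rvec'])).as_matrix();T[:3,3]=np.ravel(m['tvec']);T=np.linalg.inv(T)
    K=np.array([[f,0,m['cx']],[0,f,m['cy']],[0,0,1]])
    v,u=np.mgrid[:h,:w]
    p=np.stack([(u-m['cx'])/f,(v-m['cy'])/f],-1); rd=np.linalg.norm(p,axis=-1,keepdims=True); r=rd.copy()
    for _ in range(20): r=rd/(1+m['k1']*r*r)
    p=p*(r/np.maximum(rd,1e-9))
    P=np.concatenate([p,np.ones((h,w,1))],-1)*d[...,None]
    W=P@T[:3,:3].T+T[:3,3]; W[d==0]=np.nan
    return im,d,W
E
python3 - <<'E'
from h import *
s=env.get_state();print({k:np.round(v,3) for k,v in s.items()})
for n in('top','side'):
    im,d,W=cam(n);cv2.imwrite(f'pics/{n}0.png',cv2.resize(im,(800,600)));np.save(f'{n}W.npy',W);np.save(f'{n}im.npy',im)
    for t in('base_pot','lid','ink_bottle','glue_stick','stamp','caddy','case_front'):
        for o in env.outline_of(n,t):
            if o['conf']<.25: continue
            w=W[o['mask']];w=w[~np.isnan(w[:,0])]
            z=np.percentile(w[:,2],97) if len(w) else 0
            tp=w[w[:,2]>z-.008] if len(w) else w
            print(n,t,round(o['conf'],2),np.round(o['xy']),'z',round(z,3),'top',np.round(np.median(tp,0),3) if len(tp) else '', 'mid',np.round((tp.min(0)+tp.max(0))/2,3) if len(tp) else '',np.round(np.ptp(tp,0),3) if len(tp) else '')
E
```

```text
pics
{'clock': np.float64(0.0), 'joint_pos': array([-1.271,  0.314,  0.045,  1.304,  0.   ,  1.431]), 'qvel': array([ 0.001, -0.   ,  0.   ,  0.   ,  0.   ,  0.001]), 'tau': array([ 0.0000e+00, -4.8062e+01,  2.9854e+01,  1.9000e-02, -0.0000e+00,
       -0.0000e+00]), 'tcp_pos': array([ 0.245, -0.52 ,  0.214]), 'orientation': array([-0.001,  0.976,  0.218, -0.   ]), 'wrist_force': array([-0.214,  0.077,  0.191]), 'ft_torque': array([ 0.013, -0.027, -0.018]), 'grip_force': np.float64(0.0), 'finger_gap': np.float64(0.085)}
top base_pot 0.67 [ 89. 218.] z 0.069 top [0.526 0.333 0.067] mid [0.527 0.334 0.066] [0.06  0.061 0.011]
top lid 0.96 [235. 217.] z 0.045 top [0.534 0.014 0.043] mid [0.535 0.015 0.042] [0.02  0.02  0.008]
top ink_bottle 0.77 [316. 265.] z 0.061 top [ 0.418 -0.169  0.059] mid [ 0.418 -0.169  0.057] [0.025 0.028 0.009]
top glue_stick 0.6 [412. 187.] z 0.077 top [ 0.582 -0.387  0.074] mid [ 0.581 -0.387  0.074] [0.018 0.019 0.009]
top stamp 0.68 [252. 241.] z 0.073 top [ 0.479 -0.023  0.069] mid [ 0.48  -0.024  0.07 ] [0.022 0.024 0.01 ]
top caddy 0.86 [ 96. 234.] z 0.
[... 250 characters left out ...]
id [0.526 0.336 0.066] [0.062 0.069 0.009]
side lid 0.87 [243. 182.] z 0.044 top [0.533 0.008 0.042] mid [0.535 0.011 0.041] [0.019 0.017 0.009]
side ink_bottle 0.7 [203. 221.] z 0.06 top [ 0.417 -0.174  0.058] mid [ 0.415 -0.187  0.057] [0.031 0.063 0.01 ]
side glue_stick 0.73 [308. 290.] z 0.076 top [ 0.581 -0.395  0.075] mid [ 0.582 -0.391  0.073] [0.02  0.023 0.01 ]
side stamp 0.88 [225. 191.] z 0.07 top [ 0.479 -0.029  0.068] mid [ 0.479 -0.027  0.068] [0.024 0.019 0.011]
side caddy 0.74 [214. 131.] z 0.153 top [0.442 0.311 0.156] mid [0.444 0.307 0.159] [0.05  0.059 0.03 ]
side case_front 0.57 [366. 208.] z 0.065 top [ 0.781 -0.166  0.063] mid [ 0.787 -0.138  0.063] [0.224 0.316 0.012]
```

View pics/top0.png

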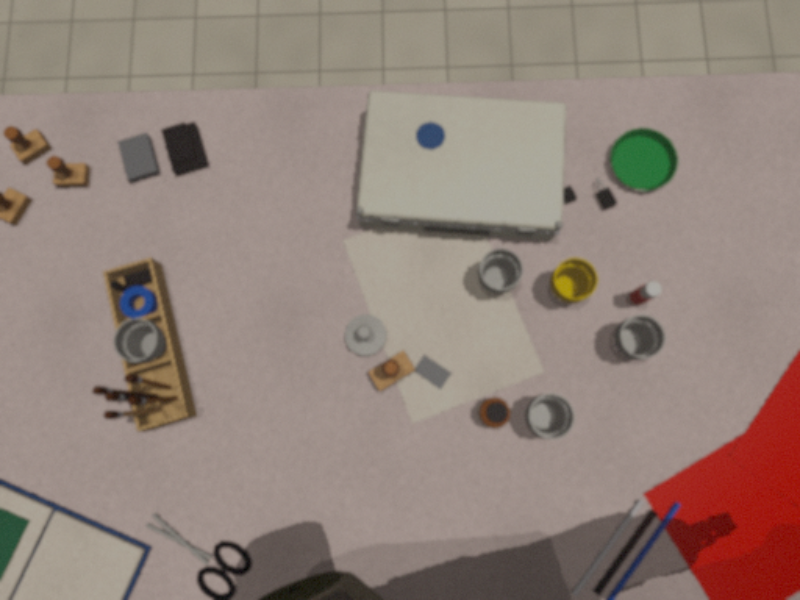

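View pics/side0.png

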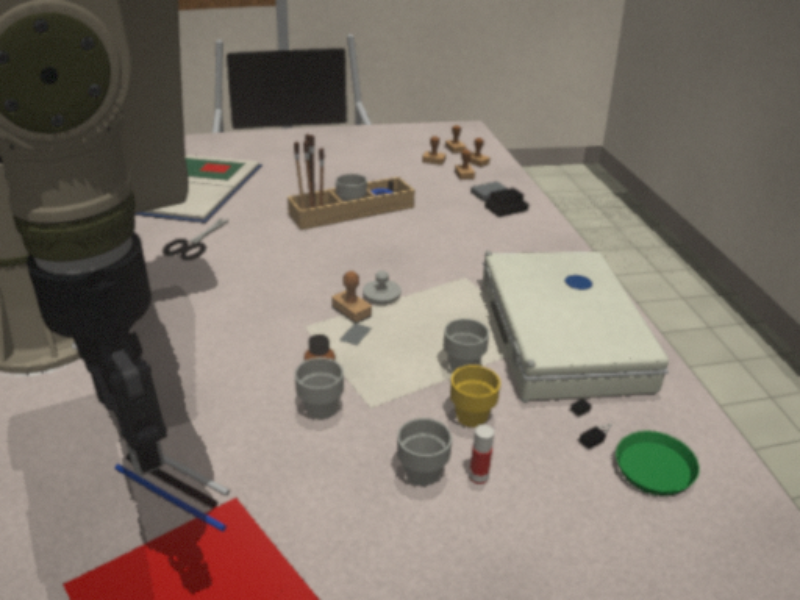

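The top view (800x600 picture) shows:
- three grey pots at (500,272), (640,338) and (549,416)
- the base pot in the caddy at (140,341)
- a yellow look-alike at (574,281), which is not meant
- the lid at (365,335)
- the ink bottle at (494,412), the glue stick at (647,292) and the stamp at (391,370)

The side view agrees. The three grey pots are the only ones that fit the description. I'll confirm this in one crop and measure the rims.

```bash
cat >> h.py <<'E'
def rim(W,c,ztop,r=.055,dz=.006):
    """circle fit (radius ~30 mm) to points near height ztop about c"""
    from scipy.optimize import least_squares
    m=(np.hypot(W[...,0]-c[0],W[...,1]-c[1])<r)&(abs(W[...,2]-ztop)<dz)
    p=W[m]
    s=least_squares(lambda q:np.hypot(p[:,0]-q[0],p[:,1]-q[1])-.030,c[:2],loss='soft_l1',f_scale=.002)
    return s.x,len(p),np.median(p[:,2])
E
python3 - <<'E'
from h import *
for n in('top','side'):
    W=np.load(f'{n}W.npy')
    if n=='top':
        im=np.load('topim.npy'); cv2.imwrite('pics/crop.png',cv2.resize(im[140:300,215:440],(788,560),interpolation=cv2.INTER_CUBIC))
        P={'A':(500,272),'B':(640,338),'C':(549,416),'Y':(574,281),'base':(140,341)}
        c={}
        for k,(u,v) in P.items():
            u=int(u*.64);v=int(v*.64)
            c[k]=np.nanmedian(W[v-8:v+9,u-8:u+9].reshape(-1,3),0)[:2]
    for k in c:
        zt=.068 if k=='base' else .062
        x,N,z=rim(W,c[k],zt); 
        for _ in range(3): x,N,z=rim(W,x,zt,r=.037)
        print(n,k,np.round(x,4),N,round(float(z),4))
W=np.load('topW.npy')
# caddy wall tops
m=(abs(W[...,2]-.040)<.004)&(W[...,0]>.35)&(W[...,0]<.7)&(W[...,1]>.22)&(W[...,1]<.45)
p=W[m][:,:2].astype(np.float32);print('caddy',cv2.minAreaRect(p))
m=(W[...,2]>.055)&(W[...,0]>.6)&(W[...,1]>-.32)&(W[...,1]<.05);print('case',cv2.minAreaRect(W[m][:,:2].astype(np.float32)))
E
```

```text
top A [ 0.6188 -0.1832] 127 0.0611
top B [ 0.5186 -0.3731] 153 0.0608
top C [ 0.4109 -0.2415] 151 0.0614
top Y [ 0.6024 -0.2873] 146 0.0616
top base [0.5263 0.3335] 164 0.067
side A [ 0.618 -0.185] 180 0.0601
side B [ 0.5176 -0.3752] 282 0.0609
side C [ 0.4106 -0.243 ] 198 0.0602
side Y [ 0.6016 -0.2891] 218 0.0602
side base [0.5257 0.3341] 103 0.0662
caddy ((0.5260787606239319, 0.3339359164237976), (0.24611449241638184, 0.07523632794618607), 15.541419982910156)
case ((0.7450703382492065, -0.1546757072210312), (0.3498999774456024, 0.28833016753196716), 85.42779541015625)
```

View pics/crop.png

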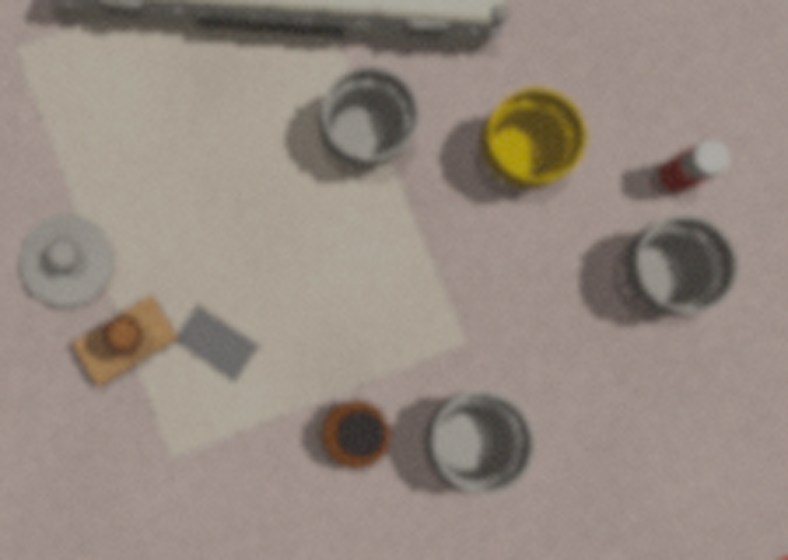

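The crop confirms three plain steel pots, at (368,117), (684,267) and (480,441). The yellow one at (535,137) is left alone. I'll start with pot B, at (0.518, -0.374), with the fingers along y so they stay clear of the glue stick.

```bash
cat > to.py <<'E'
import sys
from h import *
x,y,z,yaw=map(float,sys.argv[1:5]); s=env.get_state(); q=s['orientation']
M=R.from_quat([q[1],q[2],q[3],q[0]]); a=np.radians(yaw)
G=R.from_matrix(np.array([[np.cos(a),np.sin(a),0],[np.sin(a),-np.cos(a),0],[0,0,-1]]))
print('t',s['clock'].round(2),'tcp',s['tcp_pos'].round(4),'gap',round(float(s['finger_gap']),4),'F',s['wrist_force'].round(1),'q6',s['joint_pos'][5].round(2))
print('travel',(M.inv().apply(np.array([x,y,z])-s['tcp_pos'])/.12).round(3),'rot',((M.inv()*G).as_rotvec(degrees=True)/60).round(3))
E
python3 -m pendant '[{"travel":[1,-0.05,0],"rot":[0,0,-1],"fingers":1},{"travel":[1,-0.05,0],"rot":[0,0,-1],"fingers":1},{"travel":[1,-0.05,0],"rot":[0,0,-1],"fingers":1},{"travel":[1,-0.05,0],"rot":[0,0,-1],"fingers":1},{"travel":[1,-0.05,0],"rot":[0,0,-1],"fingers":1},{"travel":[1,-0.05,0],"rot":[0,0,-1],"fingers":1},{"travel":[1,-0.05,0],"rot":[0,0,-1],"fingers":1}]' 40
python3 -m pendant '[{"travel":[0.87,1,0],"rot":[0,0,-1],"fingers":1},{"travel":[0.87,1,0],"rot":[0,0,-1],"fingers":1},{"travel":[0.87,1,0],"rot":[0,0,-1],"fingers":1},{"travel":[0.87,1,0],"rot":[0,0,-1],"fingers":1},{"travel":[0.87,1,0],"rot":[0,0,-1],"fingers":1},{"travel":[0.87,1,0],"rot":[0,0,-1],"fingers":1},{"travel":[0.87,1,0],"rot":[0,0,-1],"fingers":1}]'
python3 to.py 0.518 -0.374 0.12 180
```

```text
clock: 1.5
tcp_pos: [0.351, -0.4637, 0.2151]
orientation: [0.0, 0.734, 0.679, -0.0]
wrist_force: [-0.1, 0.5, -0.5]
finger_gap: 0.0851
grip_force: 0.0
clock: 2.2
tcp_pos: [0.4795, -0.3695, 0.215]
orientation: [-0.0, 0.296, 0.955, -0.0]
wrist_force: [0.6, -1.2, 0.6]
finger_gap: 0.0855
grip_force: 0.0Traceback (most recent call last):
  File "to.py", line 6, in <module>
    print('t',s['clock'].round(2),'tcp',s['tcp_pos'].round(4),'gap',round(float(s['finger_gap']),4),'F',s['wrist_force'].round(1),'q6',s['joint_pos'][5].round(2))
              ^^^^^^^^^^^^^^^^
AttributeError: 'float' object has no attribute 'round'
```

```bash
sed -i "s/s\['clock'\].round(2)/round(float(s['clock']),2)/; s/,'q6',s\['joint_pos'\]\[5\].round(2)//; s/s=env.get_state();/s={k:np.array(v) for k,v in env.get_state().items()};/" to.py; python3 to.py 0.518 -0.374 0.12 180
```

```text
t 2.2 tcp [ 0.4795 -0.3695  0.215 ] gap 0.0855 F [ 0.6 -1.2  0.6]
travel [-0.286  0.15   0.792] rot [-0.    -0.    -0.573]
```

```bash
python3 -m pendant '[{"travel":[-0.285,0.15,0],"rot":[0,0,-0.57],"fingers":1},{"travel":[-0.285,0.15,0.1],"rot":[0,0,-0.57],"fingers":1},{"travel":[-0.285,0.15,0.4],"rot":[0,0,-0.57],"fingers":1},{"travel":[-0.285,0.15,0.79],"rot":[0,0,-0.57],"fingers":1},{"travel":[-0.285,0.15,0.79],"rot":[0,0,-0.57],"fingers":1},{"travel":[-0.285,0.15,0.79],"rot":[0,0,-0.57],"fingers":1}]'; python3 to.py 0.518 -0.374 0.043 180
```

```text
clock: 2.8
tcp_pos: [0.517, -0.374, 0.1202]
orientation: [-0.001, 0.007, 1.0, 0.001]
wrist_force: [0.4, 0.1, 0.5]
finger_gap: 0.0851
grip_force: 0.0
t 2.8 tcp [ 0.517  -0.374   0.1202] gap 0.0851 F [0.4 0.1 0.5]
travel [-0.01  -0.001  0.643] rot [ 0.002 -0.002 -0.013]
```

Tracking is accurate. Next: descend, grip, lift.

```bash
python3 -m pendant '[{"travel":[-0.01,0,0.3],"rot":[0,0,-0.01],"fingers":1},{"travel":[-0.01,0,0.5],"rot":[0,0,-0.01],"fingers":1},{"travel":[-0.01,0,0.64],"rot":[0,0,-0.01],"fingers":1},{"travel":[-0.01,0,0.64],"rot":[0,0,-0.01],"fingers":0.3},{"travel":[-0.01,0,0.64],"rot":[0,0,-0.01],"fingers":0.3},{"travel":[-0.01,0,0.64],"rot":[0,0,-0.01],"fingers":0.3},{"travel":[-0.01,0,0.64],"rot":[0,0,-0.01],"fingers":0.3},{"travel":[-0.01,0,0.64],"rot":[0,0,-0.01],"fingers":0.3}]' 40; python3 to.py 0.518 -0.374 0.17 180
```

```text
clock: 3.6
tcp_pos: [0.5193, -0.3752, 0.0449]
orientation: [0.001, 0.0, 1.0, -0.001]
wrist_force: [0.2, 0.4, -0.0]
finger_gap: 0.0558
grip_force: 0.0
t 3.6 tcp [ 0.5193 -0.3752  0.0449] gap 0.0558 F [ 0.2  0.4 -0. ]
travel [ 0.01   0.008 -1.043] rot [-0.001  0.001 -0.   ]
```

```bash
python3 - <<'E'
from h import *
im,d,W=cam('side'); a=cv2.resize(im[200:340,200:400],(600,420))
im2,d2,W2=cam('wrist'); cv2.imwrite('pics/g1.png',np.hstack([a,cv2.resize(im2,(560,420))])[:, :]) if 0 else cv2.imwrite('pics/g1.png',np.vstack([cv2.resize(a,(428,300)),cv2.resize(im2,(428,300))]))
E
```

```text
(no output)
```

View pics/g1.png

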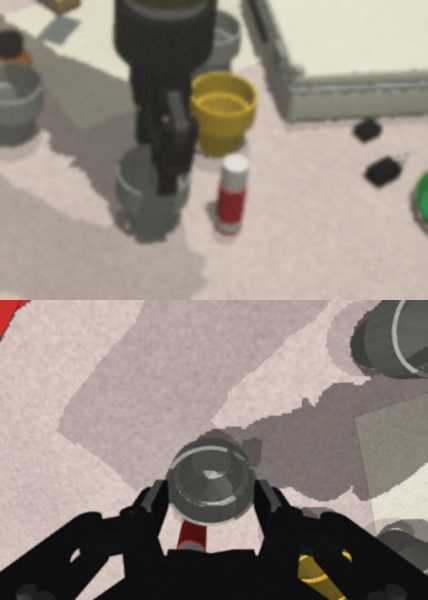

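```bash
python3 - <<'E'
from h import *
for n in('side','top','wrist'):
    im,d,W=cam(n)
    x,N,z=rim(W,np.array([.518,-.374]),.061,r=.045)
    print(n,'pot',x.round(4),N,z)
    dark=(im.max(2)<55)&(abs(W[...,0]-.52)<.08)&(abs(W[...,1]+.374)<.1)
    for lo in (.02,.035,.05,.065,.08,.1):
        m=dark&(W[...,2]>lo)&(W[...,2]<lo+.015)
        p=W[m]
        for sgn in(-1,1):
            k=p[(p[:,1]+.374)*sgn>0]
            if len(k)>5: print('  z',lo,'side',sgn,len(k),'x',np.percentile(k[:,0],[5,95]).round(3),'y',np.percentile(k[:,1],[5,95]).round(3))
E
```

```text
side pot [ 0.5177 -0.3754] 215 0.060497383329344734
  z 0.065 side -1 22 x [0.512 0.524] y [-0.416 -0.411]
  z 0.065 side 1 26 x [0.51  0.519] y [-0.348 -0.345]
  z 0.08 side -1 49 x [0.512 0.524] y [-0.417 -0.413]
  z 0.08 side 1 28 x [0.509 0.527] y [-0.348 -0.345]
  z 0.1 side -1 16 x [0.507 0.522] y [-0.433 -0.41 ]
  z 0.1 side 1 7 x [0.507 0.511] y [-0.347 -0.344]
top pot [ 0.5189 -0.3728] 69 0.06142418736337163
  z 0.1 side 1 14 x [0.507 0.519] y [-0.343 -0.327]
wrist pot [ 0.5169 -0.3751] 2365 0.06182603242929491
  z 0.05 side -1 15 x [0.514 0.574] y [-0.403 -0.386]
  z 0.05 side 1 8 x [0.511 0.516] y [-0.347 -0.346]
  z 0.065 side -1 285 x [0.508 0.526] y [-0.413 -0.402]
  z 0.065 side 1 285 x [0.508 0.525] y [-0.347 -0.336]
  z 0.08 side -1 501 x [0.508 0.526] y [-0.415 -0.402]
  z 0.08 side 1 502 x [0.508 0.526] y [-0.347 -0.335]
  z 0.1 side -1 981 x [0.505 0.517] y [-0.425 -0.403]
  z 0.1 side 1 1043 x [0.505 0.517] y [-0.347 -0.323]
```

```bash
python3 - <<'E'
from h import *
im,d,W=cam('wrist'); s=env.get_state(); print(s['grip_force'],s['finger_gap'],s['tcp_pos'])
c=np.array([.5175,-.375])
r=np.hypot(W[...,0]-c[0],W[...,1]-c[1]); az=np.degrees(np.arctan2(W[...,1]-c[1],W[...,0]-c[0]))
for a in range(-180,180,30):
    m=(abs(W[...,2]-.061)<.004)&(r<.05)&(abs(az-a)<8); 
    if m.sum(): print(a,m.sum(),np.percentile(r[m],[5,50,95]).round(4))
# lowest points of finger columns (narrow strip)
for sg in(-1,1):
    m=(abs(W[...,0]-.517)<.014)&((W[...,1]-c[1])*sg>.026)&((W[...,1]-c[1])*sg<.046)
    z=W[...,2][m]; print(sg,np.histogram(z,bins=np.arange(-.005,.13,.01))[0])
E
```

```text
0.0 0.05531386096017626 [ 0.51866825 -0.37452461  0.04350431]
-180 56 [0.0285 0.0301 0.0307]
-150 103 [0.0283 0.0299 0.0307]
-120 69 [0.0285 0.0296 0.0307]
-90 16 [0.0275 0.0284 0.0286]
-60 100 [0.0283 0.0289 0.0307]
-30 124 [0.0281 0.0289 0.0307]
0 129 [0.028  0.0289 0.0307]
30 120 [0.028  0.0288 0.0306]
60 107 [0.0277 0.0284 0.0304]
90 28 [0.0278 0.0281 0.0287]
120 76 [0.0284 0.0296 0.0307]
150 99 [0.0283 0.0299 0.0307]
-1 [ 553    0    0    0  139  117  172  237  389  482  539  616 1175]
1 [ 564    0    0    0  135  108  194  228  390  483  537  606 1118]
```

```bash
python3 -m pendant '[{"travel":[0,0,0],"rot":[0,0,0],"fingers":-0.2},{"travel":[0,0,0],"rot":[0,0,0],"fingers":-0.2},{"travel":[0,0,0],"rot":[0,0,0],"fingers":-0.2}]' 40; python3 to.py 0.518 -0.374 0.17 180
```

```text
clock: 4.2
tcp_pos: [0.5194, -0.3708, 0.0457]
orientation: [0.001, -0.001, 1.0, 0.003]
wrist_force: [-2.0, 11.7, 17.4]
finger_gap: 0.0345
grip_force: 8.4
t 4.2 tcp [ 0.5194 -0.3708  0.0457] gap 0.0345 F [-2.  11.7 17.4]
travel [ 0.01  -0.02  -1.036] rot [0.005 0.002 0.002]
```

```bash
python3 - <<'E'
from h import *
im,d,W=cam('side'); a=cv2.resize(im[210:340,220:350],(560,560))
cv2.imwrite('pics/g2.png',a)
im,d,W=cam('wrist'); 
x,N,z=rim(W,np.array([.518,-.374]),.061,r=.045);print(x,N,z); print(env.get_state()['finger_gap'],env.get_state()['grip_force'],env.get_state()['tcp_pos'])
c=x
dark=(im.max(2)<60)
for sg in(-1,1):
    m=dark&(abs(W[...,0]-.517)<.014)&((W[...,1]+.371)*sg>.012)&((W[...,1]+.371)*sg<.046)
    for lo in np.arange(.02,.1,.01):
        k=m&(abs(W[...,2]-lo-.005)<.005)
        if k.sum()>5: print(sg,lo.round(2),k.sum(),np.percentile(W[...,1][k],[5,95]).round(4))
E
```

```text
[ 0.51764647 -0.37684986] 1908 0.06214196806512054
0.03450659907555268 8.281412869691849 [ 0.51945015 -0.37088436  0.0457819 ]
-1 0.04 6 [-0.405  -0.4039]
-1 0.05 6 [-0.4055 -0.4049]
-1 0.06 62 [-0.4046 -0.3881]
-1 0.07 218 [-0.4009 -0.3881]
-1 0.08 265 [-0.4009 -0.3882]
-1 0.09 256 [-0.4    -0.3882]
1 0.04 7 [-0.3512 -0.3491]
1 0.06 53 [-0.3539 -0.3531]
1 0.07 203 [-0.3539 -0.3417]
1 0.08 229 [-0.3543 -0.3419]
1 0.09 221 [-0.3544 -0.3424]
```

View pics/g2.png

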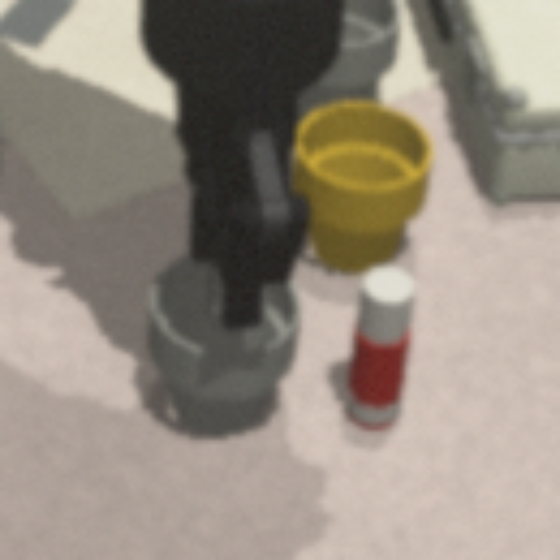

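The side crop shows the finger ending at about (240,325), at or inside the pot mouth, so the fingertips seem to sit higher than I assumed. I'll lift 18 mm without changing the opening and check.

```bash
python3 -m pendant '[{"travel":[0,0,-0.05],"rot":[0,0,0],"fingers":-0.2},{"travel":[0,0,-0.1],"rot":[0,0,0],"fingers":-0.2},{"travel":[0,0,-0.15],"rot":[0,0,0],"fingers":-0.2},{"travel":[0,0,-0.15],"rot":[0,0,0],"fingers":-0.2}]'
cat > tips.py <<'E'
from h import *
s=env.get_state(); m_=env.camera_model('wrist'); im,d,W=cam('wrist'); q=s['orientation']
T=(W-np.array(s['tcp_pos']))@R.from_quat([q[1],q[2],q[3],q[0]]).as_matrix()
print('gap',s['finger_gap'],'tcp',np.round(s['tcp_pos'],4),'F',np.round(s['wrist_force'],1))
for sg in(-1,1):
    m=(abs(T[...,0])<.015)&(T[...,1]*sg>.008)&(T[...,1]*sg<.065)
    for lo in np.arange(-.06,.03,.01):
        k=m&(abs(T[...,2]-lo-.005)<.005)
        if k.sum()>5: print(sg,'toolz',lo.round(2),k.sum(),'y',np.percentile(T[...,1][k],[5,95]).round(4),'x',np.percentile(T[...,0][k],[5,95]).round(3),'col',im[k].mean(0).round())
E
python3 tips.py; python3 - <<'E'
from h import *
for n in('side','wrist'):
    im,d,W=cam(n)
    for zt in(.061,.078):
        x,N,z=rim(W,np.array([.518,-.374]),zt,r=.045);print(n,zt,x.round(4),N,z)
E
```

```text
clock: 4.7
tcp_pos: [0.5192, -0.3755, 0.0625]
orientation: [0.001, 0.0, 1.0, -0.001]
wrist_force: [-0.2, -0.5, 0.4]
finger_gap: 0.034
grip_force: 0.0
gap 0.03400497952832306 tcp [ 0.5192 -0.3755  0.0625] F [-0.2 -0.5  0.4]
-1 toolz -0.06 536 y [-0.0281 -0.0171] x [-0.009  0.012] col [34. 33. 35.]
-1 toolz -0.05 370 y [-0.0297 -0.017 ] x [-0.008  0.011] col [36. 35. 37.]
-1 toolz -0.04 339 y [-0.0299 -0.017 ] x [-0.007  0.011] col [33. 32. 34.]
-1 toolz -0.03 206 y [-0.0288 -0.017 ] x [-0.008  0.011] col [40. 40. 41.]
-1 toolz -0.02 14 y [-0.0172 -0.017 ] x [-0.008  0.008] col [49. 50. 51.]
-1 toolz -0.01 62 y [-0.0302 -0.0261] x [-0.001  0.013] col [79. 82. 84.]
-1 toolz 0.0 85 y [-0.0301 -0.0262] x [-0.001  0.014] col [72. 74. 75.]
-1 toolz 0.01 48 y [-0.028  -0.0269] x [-0.005  0.008] col [67. 69. 69.]
-1 toolz 0.02 365 y [-0.0273 -0.0183] x [-0.014  0.013] col [72. 74. 75.]
1 toolz -0.06 527 y [0.0167 0.0279] x [-0.009  0.012] col [33. 32. 34.]
1 toolz -0.05 361 y [0.0167 0.0295] x [-0.008  0.011] col [39. 38. 40.]
1 toolz -0.04 315 y [0.0167 0.0293] x [-0.006  0.011] col [35. 35. 36.]
1 toolz -0.03 208 y [0.0171 0.0282] x [-0.008  0.011] col [36. 36. 37.]
1 toolz -0.02 17 y [0.017  0.0172] x [-0.008  0.008] col [39. 40. 41.]
1 toolz -0.01 73 y [0.0273 0.031 ] x [-0.003  0.014] col [85. 88. 91.]
1 toolz 0.0 84 y [0.0271 0.0308] x [-0.001  0.013] col [74. 76. 78.]
1 toolz 0.01 42 y [0.028  0.0292] x [-0.004  0.009] col [63. 65. 65.]
1 toolz 0.02 355 y [0.0194 0.0286] x [-0.014  0.013] col [72. 74. 75.]
side 0.061 [ 0.5176 -0.3751] 249 0.06067555174257444
side 0.078 [ 0.5344 -0.377 ] 21 0.08182478553281802
wrist 0.061 [ 0.5172 -0.375 ] 1493 0.06207778274803502
wrist 0.078 [ 0.5398 -0.3754] 86 0.08244713316829182
```

The fingertips end about 18 mm behind the reported TCP, not 19 mm ahead of it. The contact on the rim agrees with this. The pot hasn't moved. I'll raise, open, and measure the tip depth when open.

```bash
python3 -m pendant '[{"travel":[0,0,-0.25],"rot":[0,0,0],"fingers":-0.2},{"travel":[0,0,-0.35],"rot":[0,0,0],"fingers":0.5},{"travel":[0,0,-0.35],"rot":[0,0,0],"fingers":1},{"travel":[0,0,-0.35],"rot":[0,0,0],"fingers":1},{"travel":[0,0,-0.35],"rot":[0,0,0],"fingers":1},{"travel":[0,0,-0.35],"rot":[0,0,0],"fingers":1}]'; python3 tips.py | grep -v 'toolz -0.06'
```

```text
clock: 5.45
tcp_pos: [0.5182, -0.3741, 0.1023]
orientation: [-0.001, 0.0, 1.0, 0.001]
wrist_force: [0.1, 0.2, -0.6]
finger_gap: 0.0854
grip_force: 0.0
gap 0.08543022621459719 tcp [ 0.5182 -0.3741  0.1023] F [ 0.1  0.2 -0.6]
-1 toolz -0.05 552 y [-0.0552 -0.0427] x [-0.009  0.011] col [25. 25. 26.]
-1 toolz -0.04 358 y [-0.0496 -0.0427] x [-0.009  0.011] col [33. 33. 36.]
1 toolz -0.05 572 y [0.0423 0.0548] x [-0.009  0.011] col [21. 20. 21.]
1 toolz -0.04 351 y [0.0422 0.049 ] x [-0.009  0.011] col [23. 25. 27.]
1 toolz -0.03 6 y [0.0425 0.0428] x [-0.009  0.004] col [20. 44. 53.]
```

```bash
python3 -m pendant '[{"travel":[0,0,0.25],"rot":[0,0,0],"fingers":1},{"travel":[0,0,0.5],"rot":[0,0,0],"fingers":1},{"travel":[0,0,0.7],"rot":[0,0,0],"fingers":1},{"travel":[0,0,0.82],"rot":[0,0,0],"fingers":1},{"travel":[0,0,0.82],"rot":[0,0,0],"fingers":1},{"travel":[0,0,0.82],"rot":[0,0,0],"fingers":0.2},{"travel":[0,0,0.82],"rot":[0,0,0],"fingers":0.2},{"travel":[0,0,0.82],"rot":[0,0,0],"fingers":0.2},{"travel":[0,0,0.82],"rot":[0,0,0],"fingers":0.2}]' 40; python3 to.py 0.518 -0.374 0.17 180
```

```text
clock: 6.4
tcp_pos: [0.5198, -0.3755, 0.0069]
orientation: [0.001, -0.0, 1.0, -0.001]
wrist_force: [1.1, 0.2, 4.5]
finger_gap: 0.0617
grip_force: 44.1
t 6.4 tcp [ 0.5198 -0.3755  0.0069] gap 0.0617 F [1.1 0.2 4.5]
travel [ 0.011  0.009 -1.36 ] rot [-0.002  0.002  0.   ]
```

Gripped: gap 61.7 mm, 44 N. Next: lift and carry along +y.

```bash
python3 -m pendant '[{"travel":[0,0,-0.1],"rot":[0,0,0],"fingers":0.2},{"travel":[0,0,-0.35],"rot":[0,0,0],"fingers":0.2},{"travel":[0,0,-0.65],"rot":[0,0,0],"fingers":0.2},{"travel":[0,0,-1],"rot":[0,0,0],"fingers":0.2},{"travel":[0,0.1,-1],"rot":[0,0,0],"fingers":0.2},{"travel":[0,0.3,-1],"rot":[0,0,0],"fingers":0.2},{"travel":[0,0.6,-1],"rot":[0,0,0],"fingers":0.2},{"travel":[0,0.9,-1],"rot":[0,0,0],"fingers":0.2}]'
for i in 1 2 3 4; do python3 -m pendant '[{"travel":[0,0.33,0],"rot":[0,0,0],"fingers":0.2},{"travel":[0,0.67,0],"rot":[0,0,0],"fingers":0.2},{"travel":[0,1,0],"rot":[0,0,0],"fingers":0.2}]' >/dev/null; done
python3 -m pendant '[{"travel":[0,0.3,0],"rot":[0,0,0],"fingers":0.2},{"travel":[0,0.5,0],"rot":[0,0,0],"fingers":0.2},{"travel":[0,0.7,0],"rot":[0,0,0],"fingers":0.2},{"travel":[0,0.8,0],"rot":[0,0,0],"fingers":0.2},{"travel":[0,0.8,0],"rot":[0,0,0],"fingers":0.2}]'
python3 to.py 0.526 0.334 0.1 180
```

```text
clock: 7.2
tcp_pos: [0.5181, -0.2655, 0.1251]
orientation: [-0.0, 0.001, 1.0, 0.0]
wrist_force: [0.1, 0.4, -1.6]
finger_gap: 0.0618
grip_force: 44.1
clock: 8.9
tcp_pos: [0.5182, 0.3105, 0.1249]
orientation: [-0.0, -0.001, 1.0, -0.0]
wrist_force: [0.6, 0.1, -1.6]
finger_gap: 0.0617
grip_force: 44.1
t 8.9 tcp [0.5182 0.3105 0.1249] gap 0.0617 F [ 0.6  0.1 -1.6]
travel [-0.065  0.196  0.207] rot [-0.    -0.     0.002]
```

```bash
python3 -m pendant '[{"travel":[-0.07,0.2,0],"rot":[0,0,0],"fingers":0.2},{"travel":[-0.07,0.2,0.1],"rot":[0,0,0],"fingers":0.2},{"travel":[-0.07,0.2,0.22],"rot":[0,0,0],"fingers":0.2},{"travel":[-0.07,0.2,0.34],"rot":[0,0,0],"fingers":0.2},{"travel":[-0.07,0.2,0.45],"rot":[0,0,0],"fingers":0.2},{"travel":[-0.07,0.2,0.54],"rot":[0,0,0],"fingers":0.2},{"travel":[-0.07,0.2,0.61],"rot":[0,0,0],"fingers":0.2},{"travel":[-0.07,0.2,0.66],"rot":[0,0,0],"fingers":0.2},{"travel":[-0.07,0.2,0.66],"rot":[0,0,0],"fingers":0.2}]'
python3 to.py 0.526 0.334 0.039 180
```

```text
clock: 9.8
tcp_pos: [0.5278, 0.334, 0.0463]
orientation: [0.001, -0.0, 1.0, 0.001]
wrist_force: [0.6, -0.2, -1.0]
finger_gap: 0.0614
grip_force: 44.5
t 9.8 tcp [0.5278 0.334  0.0463] gap 0.0614 F [ 0.6 -0.2 -1. ]
travel [ 0.015 -0.     0.061] rot [0.001 0.001 0.   ]
```

```bash
python3 -m pendant '[{"travel":[0.01,0,0.03],"rot":[0,0,0],"fingers":0.2},{"travel":[0.01,0,0.06],"rot":[0,0,0],"fingers":0.2},{"travel":[0.01,0,0.07],"rot":[0,0,0],"fingers":0.2},{"travel":[0.01,0,0.07],"rot":[0,0,0],"fingers":0.2}]'
python3 to.py 0.526 0.334 0.039 180
```

```text
clock: 10.2
tcp_pos: [0.5305, 0.3386, 0.0438]
orientation: [0.005, -0.001, 1.0, 0.005]
wrist_force: [-2.0, 6.6, 19.8]
finger_gap: 0.0617
grip_force: 55.0
t 10.2 tcp [0.5305 0.3386 0.0438] gap 0.0617 F [-2.   6.6 19.8]
travel [ 0.038 -0.038  0.039] rot [0.01  0.01  0.002]
```

Contact came 5 mm early, with the tool pushed toward +y. I'll back off 4 mm and measure both pots.

```bash
python3 -m pendant '[{"travel":[0,0,-0.05],"rot":[0,0,0],"fingers":0.2},{"travel":[0,0,-0.05],"rot":[0,0,0],"fingers":0.2}]'
python3 to.py 0.526 0.334 0.039 180
python3 - <<'E'
from h import *
from scipy.optimize import least_squares
s=env.get_state()
for n in('side','top','wrist'):
    im,d,W=cam(n)
    if n=='wrist': cv2.imwrite('pics/w3.png',cv2.resize(im,(560,420)))
    for lo in np.arange(.04,.115,.008):
        m=(np.hypot(W[...,0]-.527,W[...,1]-.334)<.036)&(W[...,2]>=lo)&(W[...,2]<lo+.008)&(im.min(2)>50)
        p=W[m]
        if len(p)<25: continue
        q=least_squares(lambda q:np.hypot(p[:,0]-q[0],p[:,1]-q[1])-.0305,[.527,.334],loss='soft_l1',f_scale=.002)
        print(n,lo.round(3),len(p),q.x.round(4),'x',np.percentile(p[:,0],[3,97]).round(3),'y',np.percentile(p[:,1],[3,97]).round(3))
E
```

```text
clock: 10.4
tcp_pos: [0.527, 0.3337, 0.0452]
orientation: [0.002, -0.0, 1.0, 0.0]
wrist_force: [-0.7, -2.3, 6.7]
finger_gap: 0.0617
grip_force: 48.8
t 10.4 tcp [0.527  0.3337 0.0452] gap 0.0617 F [-0.7 -2.3  6.7]
travel [0.008 0.003 0.052] rot [0.    0.003 0.   ]
side 0.04 43 [0.5266 0.3345] x [0.495 0.559] y [0.302 0.338]
side 0.048 53 [0.5257 0.3339] x [0.495 0.555] y [0.301 0.334]
side 0.056 49 [0.5256 0.3345] x [0.494 0.554] y [0.303 0.338]
side 0.064 46 [0.525 0.335] x [0.495 0.555] y [0.302 0.335]
side 0.08 42 [0.5249 0.3333] x [0.495 0.55 ] y [0.302 0.364]
side 0.088 55 [0.5255 0.334 ] x [0.496 0.552] y [0.3   0.364]
side 0.096 49 [0.5246 0.3332] x [0.495 0.553] y [0.3   0.365]
top 0.04 41 [0.5306 0.3203] x [0.492 0.537] y [0.302 0.349]
top 0.064 25 [0.5279 0.3302] x [0.495 0.515] y [0.304 0.345]
top 0.072 44 [0.5279 0.33  ] x [0.496 0.515] y [0.306 0.358]
top 0.088 28 [0.5248 0.333 ] x [0.494 0.552] y [0.305 0.335]
top 0.096 67 [0.5253 0.3333] x [0.494 0.555] y [0.306 0.352]
wrist 0.04 2523 [0.5062 0.3415] x [0.493 0.543] y [0.315 0.366]
wrist 0.048 1070 [0.5141 0.3314] x [0.495 0.546] y [0.313 0.353]
wrist 0.056 1261 [0.5153 0.3318] x [0.495 0.547] y [0.312 0.354]
wrist 0.064 1651 [0.5172 0.3347] x [0.495 0.548] y [0.31  0.356]
wrist 0.072 3131 [0.5199 0.3329] x [0.495 0.553] y [0.306 0.36 ]
wrist 0.08 2105 [0.5234 0.3329] x [0.495 0.554] y [0.305 0.361]
wrist 0.088 2316 [0.5235 0.3328] x [0.495 0.554] y [0.304 0.361]
wrist 0.096 2896 [0.5253 0.3328] x [0.495 0.545] y [0.303 0.365]
wrist 0.104 70 [0.5177 0.3344] x [0.515 0.52 ] y [0.299 0.368]
```

View pics/w3.png

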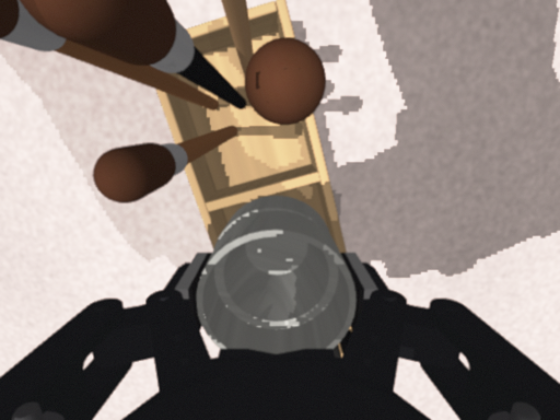

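The wrist picture shows the held pot at about (277,290), well centred over the compartment. The offset numbers agree, but the fingertips (about TCP+24 mm, so z 68 mm) are sitting on the base pot's rim. My grip was too low on the collar. The pot is in the mouth with about 5 mm left to go, so I'll release it, regrip higher and seat it.

```bash
python3 -m pendant '[{"travel":[0,0,0],"rot":[0,0,0],"fingers":0.55},{"travel":[0,0,0],"rot":[0,0,0],"fingers":0.6},{"travel":[0,0,-0.1],"rot":[0,0,0],"fingers":0.7},{"travel":[0,0,-0.2],"rot":[0,0,0],"fingers":1},{"travel":[0,0,-0.6],"rot":[0,0,0],"fingers":1},{"travel":[0,0,-1],"rot":[0,0,0],"fingers":1}]'
cat > stk.py <<'E'
from h import *
for n in('side','top','wrist'):
    im,d,W=cam(n)
    m=(np.hypot(W[...,0]-.526,W[...,1]-.334)<.034)&(W[...,2]<.16)
    zt=np.percentile(W[...,2][m],[95,98]); x,N,z=rim(W,np.array([.526,.334]),zt[0],r=.037,dz=.005)
    k=m&(abs(W[...,2]-zt[0])<.006); A=W[k]; pl=np.linalg.lstsq(np.c_[A[:,:2]-x,np.ones(len(A))],A[:,2],rcond=None)[0]
    print(n,'rim z',zt.round(4),'centre',x.round(4),N,'slope',pl.round(3))
E
python3 stk.py; python3 to.py 0.526 0.334 0.049 180
```

```text
clock: 11.15
tcp_pos: [0.525, 0.333, 0.1645]
orientation: [-0.001, 0.0, 1.0, -0.001]
wrist_force: [0.9, -0.0, 0.0]
finger_gap: 0.0853
grip_force: 0.0
side rim z [0.0943 0.0952] centre [0.5252 0.3349] 87 slope [-0.022 -0.001  0.093]
top rim z [0.0936 0.0952] centre [0.5255 0.3343] 144 slope [ 0.003 -0.005  0.093]
wrist rim z [0.0946 0.0951] centre [0.5253 0.3353] 779 slope [-0.013 -0.     0.094]
t 11.3 tcp [0.5288 0.3348 0.1691] gap 0.0854 F [ 0.9 -1.1 -0.9]
travel [ 0.032 -0.011  1.001] rot [0.004 0.008 0.   ]
```

The stack's rim is at 94 mm and level, so the first pot is fully home. From here on I'll grip about 10 mm higher. Next is pot C, at yaw 225 to keep clear of the ink bottle.

```bash
python3 -m pendant '[{"travel":[0,-0.2,0],"rot":[0,0,0],"fingers":1},{"travel":[0,-0.6,0],"rot":[0,0,0],"fingers":1},{"travel":[0,-1,0],"rot":[0,0,0],"fingers":1}]' >/dev/null
for i in 1 2 3; do python3 -m pendant '[{"travel":[0.11,-0.33,0],"rot":[0,0,0],"fingers":1},{"travel":[0.21,-0.67,0],"rot":[0,0,0],"fingers":1},{"travel":[0.32,-1,0],"rot":[0,0,0],"fingers":1}]' >/dev/null; done
python3 -m pendant '[{"travel":[0,-0.3,0],"rot":[0,0,-0.14],"fingers":1},{"travel":[0,-0.6,0],"rot":[0,0,-0.28],"fingers":1},{"travel":[0,-0.8,0],"rot":[0,0,-0.42],"fingers":1},{"travel":[0,-0.8,0.2],"rot":[0,0,-0.56],"fingers":1},{"travel":[0,-0.8,0.4],"rot":[0,0,-0.7],"fingers":1},{"travel":[0,-0.8,0.5],"rot":[0,0,-0.75],"fingers":1},{"travel":[0,-0.8,0.5],"rot":[0,0,-0.75],"fingers":1}]'
python3 - <<'E'
from h import *
im,d,W=cam('wrist')
for _ in range(3): x,N,z=rim(W,np.array([.411,-.242]) if _==0 else x,.062,r=.045 if _==0 else .037)
print('C wrist',x.round(4),N,z)
E
python3 to.py 0.411 -0.2425 0.016 225
```

```text
clock: 13.2
tcp_pos: [0.4089, -0.2412, 0.1012]
orientation: [-0.001, -0.383, 0.924, 0.002]
wrist_force: [-0.8, 0.3, -0.0]
finger_gap: 0.0852
grip_force: 0.0
C wrist [ 0.4104 -0.243 ] 1235 0.062189026039060485
t 13.25 tcp [ 0.4097 -0.2418  0.1025] gap 0.0858 F [-0.1 -0.   0.3]
travel [-0.004 -0.014  0.721] rot [ 0.003 -0.    -0.001]
```

```bash
python3 -m pendant '[{"travel":[0,-0.01,0.25],"rot":[0,0,0],"fingers":1},{"travel":[0,-0.01,0.5],"rot":[0,0,0],"fingers":1},{"travel":[0,-0.01,0.65],"rot":[0,0,0],"fingers":1},{"travel":[0,-0.01,0.72],"rot":[0,0,0],"fingers":1},{"travel":[0,-0.01,0.72],"rot":[0,0,0],"fingers":1},{"travel":[0,-0.01,0.72],"rot":[0,0,0],"fingers":0.2},{"travel":[0,-0.01,0.72],"rot":[0,0,0],"fingers":0.2},{"travel":[0,-0.01,0.72],"rot":[0,0,0],"fingers":0.2},{"travel":[0,-0.01,0.72],"rot":[0,0,0],"fingers":0.2}]' 40
python3 to.py 0.411 -0.2425 0.016 225
```

```text
clock: 14.15
tcp_pos: [0.4125, -0.2441, 0.0189]
orientation: [0.001, -0.383, 0.924, -0.001]
wrist_force: [-0.4, 0.9, 5.1]
finger_gap: 0.0609
grip_force: 42.9
t 14.15 tcp [ 0.4125 -0.2441  0.0189] gap 0.0609 F [-0.4  0.9  5.1]
travel [-0.001  0.018  0.024] rot [-0.003  0.    -0.   ]
```

```bash
python3 -m pendant '[{"travel":[0,0,-0.1],"rot":[0,0,0],"fingers":0.2},{"travel":[0,0,-0.35],"rot":[0,0,0],"fingers":0.2},{"travel":[0,0,-0.65],"rot":[0,0,0],"fingers":0.2},{"travel":[-0.1,0,-1],"rot":[0,0,0],"fingers":0.2},{"travel":[-0.3,0.02,-1],"rot":[0,0,0],"fingers":0.2},{"travel":[-0.55,0.04,-1],"rot":[0,0,0],"fingers":0.2},{"travel":[-0.78,0.06,-1],"rot":[0,0,0],"fingers":0.2}]'
python3 -m pendant '[{"travel":[-0.3,0.02,0],"rot":[0,0,0],"fingers":0.2},{"travel":[-0.6,0.05,0],"rot":[0,0,0],"fingers":0.2},{"travel":[-0.78,0.06,0],"rot":[0,0,0],"fingers":0.2}]' >/dev/null
for i in 1 2; do python3 -m pendant '[{"travel":[-0.26,0.26,0],"rot":[0,0,0],"fingers":0.2},{"travel":[-0.52,0.52,0],"rot":[0,0,0],"fingers":0.2},{"travel":[-0.78,0.78,0],"rot":[0,0,0],"fingers":0.2}]'>/dev/null; done
python3 -m pendant '[{"travel":[-0.26,0.26,0],"rot":[0,0,0],"fingers":0.2},{"travel":[-0.5,0.5,0],"rot":[0,0,0],"fingers":0.2},{"travel":[-0.7,0.7,0],"rot":[0,0,0],"fingers":0.2},{"travel":[-0.78,0.78,0],"rot":[0,0,0],"fingers":0.2},{"travel":[-0.78,0.78,0],"rot":[0,0,0],"fingers":0.2}]'
python3 to.py 0.526 0.335 0.085 225
```

```text
clock: 14.85
tcp_pos: [0.4739, -0.1718, 0.1392]
orientation: [0.001, -0.382, 0.924, -0.001]
wrist_force: [1.2, 0.4, -1.5]
finger_gap: 0.0608
grip_force: 44.0
clock: 16.25
tcp_pos: [0.5336, 0.298, 0.1379]
orientation: [0.0, -0.384, 0.923, -0.0]
wrist_force: [-0.0, -1.1, -0.6]
finger_gap: 0.0614
grip_force: 44.2
t 16.25 tcp [0.5336 0.298  0.1379] gap 0.0614 F [-0.  -1.1 -0.6]
travel [-0.173  0.263  0.441] rot [-0.     0.001  0.003]
```

```bash
python3 -m pendant '[{"travel":[-0.1,0.2,0],"rot":[0,0,0],"fingers":0.2},{"travel":[-0.17,0.26,0],"rot":[0,0,0],"fingers":0.2},{"travel":[-0.17,0.26,0.1],"rot":[0,0,0],"fingers":0.2},{"travel":[-0.17,0.26,0.2],"rot":[0,0,0],"fingers":0.2},{"travel":[-0.17,0.26,0.29],"rot":[0,0,0],"fingers":0.2},{"travel":[-0.17,0.26,0.36],"rot":[0,0,0],"fingers":0.2},{"travel":[-0.17,0.26,0.42],"rot":[0,0,0],"fingers":0.2},{"travel":[-0.17,0.26,0.46],"rot":[0,0,0],"fingers":0.2},{"travel":[-0.17,0.26,0.49],"rot":[0,0,0],"fingers":0.2},{"travel":[-0.17,0.26,0.5],"rot":[0,0,0],"fingers":0.2}]'
python3 to.py 0.526 0.335 0.077 225
```

```text
clock: 17.25
tcp_pos: [0.5261, 0.3331, 0.0771]
orientation: [0.0, -0.383, 0.924, 0.0]
wrist_force: [-1.3, 1.8, 0.9]
finger_gap: 0.0611
grip_force: 44.4
t 17.25 tcp [0.5261 0.3331 0.0771] gap 0.0611 F [-1.3  1.8  0.9]
travel [-0.011  0.012  0.   ] rot [0. 0. 0.]
```

Smoothly down to 77 mm. Release, retreat and check.

```bash
python3 -m pendant '[{"travel":[0,0,0.01],"rot":[0,0,0],"fingers":0.2},{"travel":[0,0,0.01],"rot":[0,0,0],"fingers":0.55},{"travel":[0,0,0],"rot":[0,0,0],"fingers":0.8},{"travel":[0,0,-0.1],"rot":[0,0,0],"fingers":1},{"travel":[0,0,-0.3],"rot":[0,0,0],"fingers":1},{"travel":[0,0,-0.6],"rot":[0,0,0],"fingers":1},{"travel":[0,0,-0.75],"rot":[0,0,0],"fingers":1},{"travel":[0,0,-0.75],"rot":[0,0,0],"fingers":1}]'
python3 stk.py; python3 to.py 0.535 0.034 0.17 180
```

```text
clock: 18.05
tcp_pos: [0.5284, 0.3336, 0.1718]
orientation: [0.004, -0.383, 0.924, -0.0]
wrist_force: [0.1, 0.9, 1.3]
finger_gap: 0.0856
grip_force: 0.0
side rim z [0.1182 0.12  ] centre [0.5249 0.3338] 95 slope [-0.006 -0.018  0.117]
top rim z [0.1194 0.1204] centre [0.5253 0.3334] 186 slope [ 0.003 -0.003  0.118]
wrist rim z [0.1204 0.1208] centre [0.5252 0.334 ] 1017 slope [-0.011 -0.011  0.119]
t 18.2 tcp [0.5259 0.3325 0.1666] gap 0.0853 F [-0.9 -0.4  0.8]
travel [ 1.705 -1.813 -0.027] rot [-0.    -0.001  0.75 ]
```

```bash
python3 -m pendant '[{"travel":[0.15,-0.15,0],"rot":[0,0,0],"fingers":1},{"travel":[0.45,-0.45,0],"rot":[0,0,0],"fingers":1},{"travel":[0.78,-0.78,0],"rot":[0,0,0],"fingers":1}]' >/dev/null
for i in 1 2; do python3 -m pendant '[{"travel":[0.2,-0.32,0],"rot":[0,0,0],"fingers":1},{"travel":[0.4,-0.64,0],"rot":[0,0,0],"fingers":1},{"travel":[0.6,-0.96,0],"rot":[0,0,0],"fingers":1}]' >/dev/null; done
python3 -m pendant '[{"travel":[0.15,-0.26,0],"rot":[0,0,0.14],"fingers":1},{"travel":[0.3,-0.53,0],"rot":[0,0,0.28],"fingers":1},{"travel":[0.45,-0.8,0],"rot":[0,0,0.42],"fingers":1},{"travel":[0.5,-0.88,0.2],"rot":[0,0,0.56],"fingers":1},{"travel":[0.5,-0.88,0.4],"rot":[0,0,0.7],"fingers":1},{"travel":[0.5,-0.88,0.55],"rot":[0,0,0.75],"fingers":1},{"travel":[0.5,-0.88,0.55],"rot":[0,0,0.75],"fingers":1}]'
python3 - <<'E'
from h import *
im,d,W=cam('wrist')
for _ in range(3): x,N,z=rim(W,np.array([.6185,-.184]) if _==0 else x,.062,r=.04 if _==0 else .037)
print('A wrist',x.round(4),N,z)
E
python3 to.py 0.618 -0.184 0.016 180
```

```text
clock: 19.8
tcp_pos: [0.6162, -0.1736, 0.0962]
orientation: [-0.004, 0.0, 1.0, 0.002]
wrist_force: [0.5, 0.0, -0.5]
finger_gap: 0.0854
grip_force: 0.0
A wrist [ 0.618  -0.1842] 1297 0.06220441936353707
t 19.85 tcp [ 0.6173 -0.1739  0.0983] gap 0.0852 F [0.  0.3 0.5]
travel [-0.009 -0.086  0.686] rot [ 0.002 -0.005  0.001]
```

```bash
python3 -m pendant '[{"travel":[-0.01,-0.09,0],"rot":[0,0,0],"fingers":1},{"travel":[-0.01,-0.09,0.2],"rot":[0,0,0],"fingers":1},{"travel":[-0.01,-0.09,0.45],"rot":[0,0,0],"fingers":1},{"travel":[-0.01,-0.09,0.6],"rot":[0,0,0],"fingers":1},{"travel":[-0.01,-0.09,0.68],"rot":[0,0,0],"fingers":1},{"travel":[-0.01,-0.09,0.68],"rot":[0,0,0],"fingers":1},{"travel":[-0.01,-0.09,0.68],"rot":[0,0,0],"fingers":0.2},{"travel":[-0.01,-0.09,0.68],"rot":[0,0,0],"fingers":0.2},{"travel":[-0.01,-0.09,0.68],"rot":[0,0,0],"fingers":0.2},{"travel":[-0.01,-0.09,0.68],"rot":[0,0,0],"fingers":0.2}]' 40
python3 to.py 0.618 -0.184 0.016 180
```

```text
clock: 20.85
tcp_pos: [0.6221, -0.186, 0.0215]
orientation: [0.002, -0.0, 1.0, -0.001]
wrist_force: [0.2, -0.5, 5.8]
finger_gap: 0.0603
grip_force: 44.0
t 20.85 tcp [ 0.6221 -0.186   0.0215] gap 0.0603 F [ 0.2 -0.5  5.8]
travel [0.035 0.016 0.046] rot [-0.001  0.003  0.   ]
```

```bash
python3 -m pendant '[{"travel":[0,0,-0.1],"rot":[0,0,0],"fingers":0.2},{"travel":[0,0,-0.35],"rot":[0,0,0],"fingers":0.2},{"travel":[0,0,-0.65],"rot":[0,0,0],"fingers":0.2},{"travel":[0,0.1,-1],"rot":[0,0,0],"fingers":0.2},{"travel":[0.05,0.3,-1],"rot":[0,0,0],"fingers":0.2},{"travel":[0.1,0.6,-1],"rot":[0,0,0],"fingers":0.2},{"travel":[0.15,0.9,-1],"rot":[0,0,0],"fingers":0.2}]'
python3 -m pendant '[{"travel":[0.05,0.33,-0.1],"rot":[0,0,0],"fingers":0.2},{"travel":[0.1,0.67,-0.2],"rot":[0,0,0],"fingers":0.2},{"travel":[0.15,1,-0.3],"rot":[0,0,0],"fingers":0.2}]' >/dev/null
python3 -m pendant '[{"travel":[0.05,0.33,0],"rot":[0,0,0],"fingers":0.2},{"travel":[0.1,0.67,0],"rot":[0,0,0],"fingers":0.2},{"travel":[0.15,1,0],"rot":[0,0,0],"fingers":0.2}]' >/dev/null
python3 -m pendant '[{"travel":[0.1,0.33,0],"rot":[0,0,0],"fingers":0.2},{"travel":[0.2,0.67,0],"rot":[0,0,0],"fingers":0.2},{"travel":[0.25,0.9,0],"rot":[0,0,0],"fingers":0.2},{"travel":[0.27,1.0,0],"rot":[0,0,0],"fingers":0.2},{"travel":[0.27,1.0,0],"rot":[0,0,0],"fingers":0.2}]'
python3 to.py 0.527 0.334 0.1055 180
python3 - <<'E'
from h import *
s=env.get_state()
im,d,W=cam('wrist'); t=s['tcp_pos']
for _ in range(3): x,N,z=rim(W,np.array(t[:2]) if _==0 else x,t[2]-.0215+.062,r=.037)
print('held rim rel tcp',(x-t[:2]).round(4),N,z,t)
E
```

```text
clock: 21.55
tcp_pos: [0.6024, -0.0768, 0.1406]
orientation: [0.0, 0.001, 1.0, -0.0]
wrist_force: [0.2, 0.7, -0.3]
finger_gap: 0.06
grip_force: 43.6
clock: 22.65
tcp_pos: [0.5337, 0.2839, 0.1758]
orientation: [0.0, -0.001, 1.0, -0.0]
wrist_force: [0.0, 0.1, -0.7]
finger_gap: 0.0599
grip_force: 43.6
t 22.65 tcp [0.5337 0.2839 0.1758] gap 0.0599 F [ 0.   0.1 -0.7]
travel [0.055 0.418 0.586] rot [-0.     0.     0.003]
held rim rel tcp [-0.0042 -0.0002] 3996 0.2164163782207506 [0.5337352  0.28390662 0.1757745 ]
```

```bash
python3 -m pendant '[{"travel":[0.02,0.2,0],"rot":[0,0,0],"fingers":0.2},{"travel":[0.04,0.38,0],"rot":[0,0,0],"fingers":0.2},{"travel":[0.04,0.42,0.08],"rot":[0,0,0],"fingers":0.2},{"travel":[0.04,0.42,0.2],"rot":[0,0,0],"fingers":0.2},{"travel":[0.04,0.42,0.31],"rot":[0,0,0],"fingers":0.2},{"travel":[0.04,0.42,0.41],"rot":[0,0,0],"fingers":0.2},{"travel":[0.04,0.42,0.48],"rot":[0,0,0],"fingers":0.2},{"travel":[0.04,0.42,0.53],"rot":[0,0,0],"fingers":0.2},{"travel":[0.04,0.42,0.56],"rot":[0,0,0],"fingers":0.2},{"travel":[0.04,0.42,0.58],"rot":[0,0,0],"fingers":0.2}]'
python3 to.py 0.529 0.334 0.1055 180
```

```text
clock: 23.7
tcp_pos: [0.5296, 0.333, 0.1058]
orientation: [0.0, 0.0, 1.0, -0.0]
wrist_force: [0.7, 0.1, -0.8]
finger_gap: 0.0599
grip_force: 43.7
t 23.7 tcp [0.5296 0.333  0.1058] gap 0.0599 F [ 0.7  0.1 -0.8]
travel [0.005 0.008 0.002] rot [-0.  0. -0.]
```

```bash
python3 -m pendant '[{"travel":[0,0,0.01],"rot":[0,0,0],"fingers":0.2},{"travel":[0,0,0.01],"rot":[0,0,0],"fingers":0.55},{"travel":[0,0,0],"rot":[0,0,0],"fingers":0.8},{"travel":[0,0,-0.1],"rot":[0,0,0],"fingers":1},{"travel":[0,0,-0.3],"rot":[0,0,0],"fingers":1},{"travel":[0,0,-0.6],"rot":[0,0,0],"fingers":1},{"travel":[0,0,-0.75],"rot":[0,0,0],"fingers":1},{"travel":[0,0,-0.75],"rot":[0,0,0],"fingers":1}]'
python3 stk.py; python3 to.py 0.5345 0.013 0.1 180
```

```text
clock: 24.5
tcp_pos: [0.5316, 0.3341, 0.2008]
orientation: [0.004, -0.0, 1.0, 0.002]
wrist_force: [-0.2, 0.6, 0.7]
finger_gap: 0.0853
grip_force: 0.0
side rim z [0.1424 0.1445] centre [0.5256 0.3316] 107 slope [0.006 0.001 0.141]
top rim z [0.1449 0.1462] centre [0.5259 0.3324] 171 slope [-0.005  0.001  0.144]
wrist rim z [0.1462 0.1466] centre [0.5259 0.3333] 997 slope [-0.013  0.001  0.145]
t 24.65 tcp [0.5292 0.3329 0.1956] gap 0.0854 F [-0.4 -0.6 -0.1]
travel [-0.044 -2.666  0.797] rot [-0. -0. -0.]
```

All three pots are nested: the rim is at 146 mm and level. Now the lid, at yaw 215 so the fingers close crosswise to the stamp.

```bash
for i in 1 2; do python3 -m pendant '[{"travel":[0,-0.25,0],"rot":[0,0,0],"fingers":0.5},{"travel":[0,-0.6,0],"rot":[0,0,0],"fingers":0.2},{"travel":[0,-1,0],"rot":[0,0,0],"fingers":0.2}]' >/dev/null; done
python3 -m pendant '[{"travel":[-0.04,-0.3,0],"rot":[0,0,-0.14],"fingers":0.2},{"travel":[-0.04,-0.55,0.2],"rot":[0,0,-0.28],"fingers":0.2},{"travel":[-0.04,-0.67,0.4],"rot":[0,0,-0.42],"fingers":0.2},{"travel":[-0.04,-0.67,0.6],"rot":[0,0,-0.54],"fingers":0.2},{"travel":[-0.04,-0.67,0.8],"rot":[0,0,-0.58],"fingers":0.2},{"travel":[-0.04,-0.67,0.8],"rot":[0,0,-0.58],"fingers":0.2}]'
python3 - <<'E'
from h import *
for n in('wrist','top'):
    im,d,W=cam(n)
    m=(np.hypot(W[...,0]-.5345,W[...,1]-.013)<.02)&(W[...,2]>.032)&(W[...,2]<.06); p=W[m]
    print(n,len(p),((np.percentile(p,2,0)+np.percentile(p,98,0))/2).round(4),np.ptp(p,0).round(3))
E
python3 to.py 0.535 0.013 0.004 215
```

```text
clock: 25.85
tcp_pos: [0.5303, 0.0128, 0.0954]
orientation: [-0.004, -0.299, 0.954, 0.002]
wrist_force: [-0.7, -0.8, 0.2]
finger_gap: 0.0513
grip_force: 0.0
wrist 610 [0.5338 0.014  0.0405] [0.022 0.022 0.014]
top 8 [0.5268 0.0114 0.0405] [0.005 0.009 0.007]
t 25.95 tcp [0.5332 0.0128 0.0991] gap 0.0512 F [ 0.4  0.2 -0.8]
travel [-0.015 -0.009  0.792] rot [ 0.002 -0.002 -0.004]
```

```bash
python3 -m pendant '[{"travel":[-0.01,0,0.2],"rot":[0,0,0],"fingers":0.2},{"travel":[-0.01,0,0.45],"rot":[0,0,0],"fingers":0.2},{"travel":[-0.01,0,0.65],"rot":[0,0,0],"fingers":0.2},{"travel":[-0.01,0,0.78],"rot":[0,0,0],"fingers":0.2},{"travel":[-0.01,0,0.79],"rot":[0,0,0],"fingers":0.2},{"travel":[-0.01,0,0.79],"rot":[0,0,0],"fingers":-0.7},{"travel":[-0.01,0,0.79],"rot":[0,0,0],"fingers":-0.7},{"travel":[-0.01,0,0.79],"rot":[0,0,0],"fingers":-0.7},{"travel":[-0.01,0,0.79],"rot":[0,0,0],"fingers":-0.7},{"travel":[-0.01,0,0.79],"rot":[0,0,0],"fingers":-0.7}]' 40
python3 to.py 0.535 0.013 0.004 215
```

```text
clock: 26.95
tcp_pos: [0.5367, 0.0133, 0.0067]
orientation: [0.001, -0.299, 0.954, -0.001]
wrist_force: [-0.2, 1.1, 7.2]
finger_gap: 0.0203
grip_force: 39.2
t 26.95 tcp [0.5367 0.0133 0.0067] gap 0.0203 F [-0.2  1.1  7.2]
travel [0.013 0.006 0.023] rot [-0.002  0.002 -0.003]
```

```bash
python3 -m pendant '[{"travel":[0,0,-0.1],"rot":[0,0,0],"fingers":-0.7},{"travel":[0,0,-0.3],"rot":[0,0,0],"fingers":-0.7},{"travel":[0,0,-0.6],"rot":[0,0,0],"fingers":-0.7},{"travel":[0,0,-0.9],"rot":[0,0,0],"fingers":-0.7},{"travel":[0,0,-1],"rot":[0,0,0],"fingers":-0.7}]'
python3 -m pendant '[{"travel":[0,0,-0.3],"rot":[0,0,0],"fingers":-0.7},{"travel":[-0.1,0.15,-0.5],"rot":[0,0,0],"fingers":-0.7},{"travel":[-0.3,0.43,-0.6],"rot":[0,0,0],"fingers":-0.7},{"travel":[-0.51,0.73,-0.6],"rot":[0,0,0],"fingers":-0.7}]' >/dev/null
python3 -m pendant '[{"travel":[-0.2,0.28,0],"rot":[0,0,0],"fingers":-0.7},{"travel":[-0.4,0.56,0],"rot":[0,0,0],"fingers":-0.7},{"travel":[-0.51,0.73,0],"rot":[0,0,0],"fingers":-0.7}]' >/dev/null
python3 -m pendant '[{"travel":[-0.15,0.2,0],"rot":[0,0,0],"fingers":-0.7},{"travel":[-0.25,0.4,0],"rot":[0,0,0],"fingers":-0.7},{"travel":[-0.36,0.6,0],"rot":[0,0,0],"fingers":-0.7},{"travel":[-0.42,0.7,0],"rot":[0,0,0],"fingers":-0.7},{"travel":[-0.42,0.7,0],"rot":[0,0,0],"fingers":-0.7}]'
python3 to.py 0.527 0.333 0.1427 215
python3 - <<'E'
from h import *
s=env.get_state(); t=np.array(s['tcp_pos'])
im,d,W=cam('wrist'); cv2.imwrite('pics/w5.png',cv2.resize(im,(560,420)))
m=(np.hypot(W[...,0]-t[0],W[...,1]-t[1])<.036)&(abs(W[...,2]-(t[2]-.0067+.014))<.006); p=W[m]
print(len(p),'flange mid rel tcp',((np.percentile(p,1,0)+np.percentile(p,99,0))/2-t).round(4),np.ptp(p,0).round(3))
A=np.linalg.lstsq(np.c_[p[:,:2]-t[:2],np.ones(len(p))],p[:,2],rcond=None)[0];print('slope',A.round(3))
E
```

```text
clock: 27.45
tcp_pos: [0.5375, 0.013, 0.1297]
orientation: [0.003, -0.299, 0.954, -0.001]
wrist_force: [-0.1, -0.9, -0.2]
finger_gap: 0.0203
grip_force: 39.3
clock: 28.65
tcp_pos: [0.5287, 0.326, 0.1965]
orientation: [-0.0, -0.3, 0.954, -0.0]
wrist_force: [-0.5, -0.5, -0.3]
finger_gap: 0.0201
grip_force: 39.3
t 28.65 tcp [0.5287 0.326  0.1965] gap 0.0201 F [-0.5 -0.5 -0.3]
travel [-0.022  0.055  0.448] rot [ 0.    -0.001 -0.001]
4513 flange mid rel tcp [-0.0028 -0.003   0.0074] [0.061 0.06  0.01 ]
slope [0.    0.007 0.204]
```

View pics/w5.png

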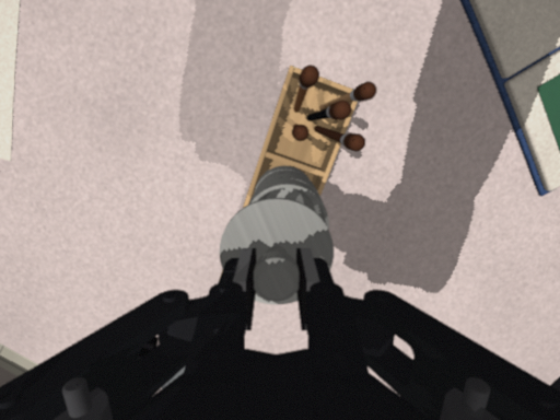

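The lid is held level, with the flange at about (276,250) and the stack below it. I'll lower it with the 3 mm grip offset compensated.

```bash
python3 -m pendant '[{"travel":[-0.045,0.065,0],"rot":[0,0,0],"fingers":-0.7},{"travel":[-0.045,0.065,0.05],"rot":[0,0,0],"fingers":-0.7},{"travel":[-0.045,0.065,0.13],"rot":[0,0,0],"fingers":-0.7},{"travel":[-0.045,0.065,0.22],"rot":[0,0,0],"fingers":-0.7},{"travel":[-0.045,0.065,0.3],"rot":[0,0,0],"fingers":-0.7},{"travel":[-0.045,0.065,0.36],"rot":[0,0,0],"fingers":-0.7},{"travel":[-0.045,0.065,0.4],"rot":[0,0,0],"fingers":-0.7},{"travel":[-0.045,0.065,0.43],"rot":[0,0,0],"fingers":-0.7},{"travel":[-0.045,0.065,0.45],"rot":[0,0,0],"fingers":-0.7},{"travel":[-0.045,0.065,0.45],"rot":[0,0,0],"fingers":-0.7}]'
python3 to.py 0.5285 0.3355 0.1427 215
```

```text
clock: 29.7
tcp_pos: [0.5292, 0.3343, 0.1429]
orientation: [-0.0, -0.299, 0.954, -0.0]
wrist_force: [0.4, -0.1, 0.1]
finger_gap: 0.02
grip_force: 39.3
t 29.7 tcp [0.5292 0.3343 0.1429] gap 0.02 F [ 0.4 -0.1  0.1]
travel [-0.001  0.012  0.002] rot [-0.    -0.    -0.003]
```

```bash
python3 -m pendant '[{"travel":[0,0.01,0.01],"rot":[0,0,0],"fingers":-0.7},{"travel":[0,0.01,0.01],"rot":[0,0,0],"fingers":-0.35},{"travel":[0,0.01,0.01],"rot":[0,0,0],"fingers":0},{"travel":[0,0.01,0.01],"rot":[0,0,0],"fingers":0.1},{"travel":[0,0.01,-0.15],"rot":[0,0,0],"fingers":0.1},{"travel":[0,0.01,-0.4],"rot":[0,0,0],"fingers":0.1},{"travel":[0,0.01,-0.8],"rot":[0,0,0],"fingers":0.1},{"travel":[0,0.01,-1],"rot":[0,0,0],"fingers":0.1},{"travel":[0,0.01,-1],"rot":[0,0,0],"fingers":0.1}]'
python3 - <<'E'
from h import *
for n in('side','top','wrist'):
    im,d,W=cam(n)
    if n=='side': cv2.imwrite('pics/end.png',cv2.resize(im,(800,600)))
    m=(np.hypot(W[...,0]-.526,W[...,1]-.333)<.034)&(W[...,2]>.14)&(W[...,2]<.2); p=W[m]
    f=p[abs(p[:,2]-.149)<.006]; A=np.linalg.lstsq(np.c_[f[:,:2]-[.526,.333],np.ones(len(f))],f[:,2],rcond=None)[0]
    print(n,'top z',np.percentile(p[:,2],98).round(4),'flange',len(f),((np.percentile(f,2,0)+np.percentile(f,98,0))/2).round(4),'slope',A.round(3))
    for t in('ink_bottle','glue_stick','stamp'):
        o=env.outline_of(n,t) if n!='wrist' else []
        if o: print('  ',t,np.round(o[0]['xy']))
E
```

```text
clock: 30.6
tcp_pos: [0.5305, 0.3362, 0.2682]
orientation: [0.004, -0.299, 0.954, 0.001]
wrist_force: [0.4, -0.1, -0.2]
finger_gap: 0.0472
grip_force: 0.0
side top z 0.1801 flange 148 [0.5272 0.3308 0.1476] slope [0.002 0.05  0.148]
   ink_bottle [204. 230.]
   glue_stick [308. 291.]
   stamp [225. 191.]
top top z 0.1804 flange 697 [0.5264 0.3332 0.1478] slope [0.015 0.021 0.149]
   ink_bottle [315. 265.]
   glue_stick [ 97. 233.]
   stamp [251. 238.]
wrist top z 0.1804 flange 2588 [0.5265 0.3341 0.1484] slope [0.011 0.01  0.149]
```

View pics/end.png

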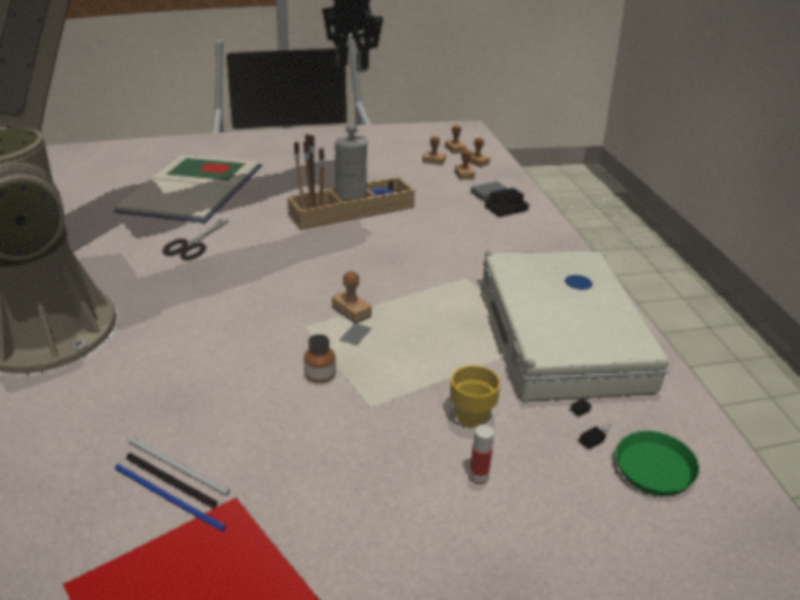

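The stack with its lid stands straight at (351,165): knob top at 180 mm, flange level at 0.526, 0.333. The ink bottle (320,358), glue stick (482,455) and stamp (351,297) haven't moved, and the gripper is clear.

```bash
python3 -c "
from workcell import env
print(env.hand_in())"
```

```text
the job is handed in; nothing more can be done
None
```

The three loose pots are nested in the caddy pot and closed with the lid, the last check showed the stack straight and level with the ink bottle, glue stick and stamp unmoved, and the job is handed in at about 31 s; hand-in returned no verdict.

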